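# Hang the handheld holders on the charging board

## Robot

A 6-joint arm with a two-finger parallel gripper is mounted at the origin on the work surface. World frame = base frame: x ahead of the robot, y to its left, z up, the work surface at z = 0. Lengths are in mm, angles in rad, forces in N, time in s.
With the tool pointing down it reaches from about 250 to 775 mm from the base axis. Payload 4 kg.
Tool frame: the origin (TCP) lies at the very end of the fingers, on their centre line; the grasp point (between the pads) lies 19 mm behind it; z points along the fingers, y is the line along which they close (so a half turn about z gives the same grasp; the last joint's range is limited). The gripper opens to 94 mm and grips with 3 to 60 N. Pads are 16 mm wide; open, the fingers measure 119 mm over their backs; the gripper's body (75 mm by 177 mm) begins 78 mm behind the grasp point.
Start: joints at [1.004, 0.087, 1.371, -0, 1.684, -0.103], TCP at [246.055, 491.912, 205.506] pointing down, gripper open.
Joint ranges: [-3.1, 3.1], [-0.76, 2.03], [0.27, 2.55], [-1.08, 4.22], [0.17, 2.65], [-2.57, 2.57]. Speed limits (rad/s): [2.79, 2.79, 3.14, 3.14, 3.14, 3.14].

## Interface

Orientations are given as a 3x3 rotation matrix whose columns are the frame's x, y, z axes.
In Python, from workcell import robot gives the robot as it stands. The module is installed in compiled form; this text tells all that it offers.
- The arm moves only by the tool play_rows, never from a script. Its argument "rows" is a list of rows, each a list of 7 numbers: the opening, from 0 (shut) to 1 (fully open), then the shift along the world's x, y, z in mm, then the turn, a rotation vector about the world's x, y, z in degrees. A call has 1 to 20 rows; each row shifts and turns the commanded pose from where the row before left it; what a row does not reach is not made up. A row lasts 1/10 s, in which the tool goes at most 50 mm and 8.59 degrees, less where a joint would pass 70% of its speed; a pose out of reach is approached as far as the arm can. A call is refused whole if a number of a shift passes 50 or a number of a turn 8.59, either way. A call with a gripper value outside its range is refused whole. The fingers move at their own pace and stop on an object; "grip_force" is the grip in N (left out, the last holds). Time passes only in rows, so rows that do not move let the fingers close. It gives the time, the measured TCP pose, the force, the opening and the grip force at its end, in the units of the state.
- robot.state(): the state, without advancing time (a new reading comes with each control period).
- robot.snapshot(name): name is "side" or "top"; returns (picture, depth): 400x640x3 uint8, red, green, blue; 400x640 float32, mm along the optical axis (not along the pixel's ray), 0 where there is no reading.
- robot.calibration(name): a dict with "intrinsics" (3x3 intrinsics, pixels), "k1" (the pictures are not rectified: a ray, as slopes to the right and down, at radius r is drawn at 1 + k1 r^2 times it, then the intrinsics apply), "eye" and "orientation" of the camera in the world. Camera axes: x right, y down, z forward; pixel columns grow to the right and rows downward; lengths in mm; the calibration is good to about 2 mm. A picture is of the moment at which its call begins. calibration takes no time and is no camera call.
- robot.close_job(): hands the job in; it is judged then, once.
The state is a dict: "t": time; "q": joint angles; "dq": joint speeds; "effort": joint torques, N m; "tcp_pos": TCP position; "ee_rot": TCP orientation; "wrist_force": force on the tool from outside, world axes, zero at the start; "moment": the same for the moment, N m; "finger_gap": finger opening in mm; "finger_force": force on a finger pad.
Only numpy, scipy, OpenCV 4.12 (cv2) and the standard library are available. Lean on these libraries where they do the work, as an engineer would, in place of code of your own. Each camera call takes 0.05 s, during which the arm holds its last target. There are 200 camera calls.

## Task

Pull the desktop cabinet's drawer all the way out to its stop, then take every handheld holder (two or three in the drawer, and one left standing on the desk) and hang each on a stud of its own on the mounting board: slip the keyhole over the stud's head, slide the holder down until it is locked behind the head, and let go. Finally push the empty drawer fully shut, and leave the other things on the desk where they are.

Things in the scene. Friction and masses are not known exactly. Their poses are not given: they have to be found in the camera images.
- cabinet: Fixed grey desktop cabinet, 360 wide (y), 180 deep (x), 190 high, with one drawer. Origin: on the desk under the middle of its front face; its front faces its own -x, the carcass reaches from x=0 to x=180. A shallow paper tray, 22 high, is fixed on its top from x=70 to 170.
- drawer (a joint): Drawer travel along the cabinet's own -x: 0 shut, 0.135 m out at its stop. Starts up to 12 mm ajar, drags with about 2 N, stays where left. Front panel 12 thick, top 176 above the desk; floor inside 22 above the desk; inner space 332 wide, holders between 12 and 93 (a cross wall) behind the front's outer face; side and cross walls 64 above the desk.
- handle (a point): Middle of the drawer's handle: a round steel bar 10 mm thick, 110 long, along the cabinet's y, 163 above the desk, its axis 48 in front of the drawer front. Moves with the drawer.
- board: Fixed upright plywood mounting board, 390 wide (y), 12 thick, from 30 to 139 above the desk, on two steel feet that reach 102 behind its front face. Origin: on the desk under the middle of its front face; that face looks to its own -x and carries four headed studs.
- stud0 (a point): Stud 0 (at y = -150 on the board): middle of its neck, 6 in front of the board's face, 125 above the desk. Level steel stud pointing to the board's -x: neck 9 across and 12 long, then a round head 22 across and 5 thick (front of the head 17 from the board).
- stud1 (a point): Stud 1 (at y = -50 on the board): middle of its neck, 6 in front of the board's face, 125 above the desk. Level steel stud pointing to the board's -x: neck 9 across and 12 long, then a round head 22 across and 5 thick (front of the head 17 from the board).
- stud2 (a point): Stud 2 (at y = 50 on the board): middle of its neck, 6 in front of the board's face, 125 above the desk. Level steel stud pointing to the board's -x: neck 9 across and 12 long, then a round head 22 across and 5 thick (front of the head 17 from the board).
- stud3 (a point): Stud 3 (at y = 150 on the board): middle of its neck, 6 in front of the board's face, 125 above the desk. Level steel stud pointing to the board's -x: neck 9 across and 12 long, then a round head 22 across and 5 thick (front of the head 17 from the board).
- holderA: Handheld holder, about 220 g, upright in the drawer, front roughly to the drawer's front; None if absent. Aluminium plate 80 wide (y), 150 high (z), 6 thick (x), pinched by its plain top strip (z=104 to 150). Black cradle on its front (-x): foot and lip reach 38 in front of the plate's middle, 24 high, cheeks 45 high. Origin: underside, middle of the plate's thickness; z up.
- holderB: Handheld holder, about 220 g, upright in the drawer, front roughly to the drawer's front; None if absent. Aluminium plate 80 wide (y), 150 high (z), 6 thick (x), pinched by its plain top strip (z=104 to 150). Black cradle on its front (-x): foot and lip reach 38 in front of the plate's middle, 24 high, cheeks 45 high. Origin: underside, middle of the plate's thickness; z up.
- holderC: Handheld holder, about 220 g, upright in the drawer, front roughly to the drawer's front; None if absent. Aluminium plate 80 wide (y), 150 high (z), 6 thick (x), pinched by its plain top strip (z=104 to 150). Black cradle on its front (-x): foot and lip reach 38 in front of the plate's middle, 24 high, cheeks 45 high. Origin: underside, middle of the plate's thickness; z up.
- holderD: Handheld holder, about 220 g, standing on the desk in front of the board. Aluminium plate 80 wide (y), 150 high (z), 6 thick (x), pinched by its plain top strip (z=104 to 150). Black cradle on its front (-x): foot and lip reach 38 in front of the plate's middle, 24 high, cheeks 45 high. Origin: underside, middle of the plate's thickness; z up.
- slotA (a point): Seat of holderA's keyhole: mid-thickness, z=99.5; a stud's neck lies here when the holder hangs locked, back to the board, top 36 above the board's top edge. Keyhole through the plate at y=0: entry 32 wide, z=51 to 83 (a stud's head passes when centred at z=67), above it a slot 14 wide up to z=104.
- slotB (a point): Seat of holderB's keyhole: mid-thickness, z=99.5; a stud's neck lies here when the holder hangs locked, back to the board, top 36 above the board's top edge. Keyhole through the plate at y=0: entry 32 wide, z=51 to 83 (a stud's head passes when centred at z=67), above it a slot 14 wide up to z=104.
- slotC (a point): Seat of holderC's keyhole: mid-thickness, z=99.5; a stud's neck lies here when the holder hangs locked, back to the board, top 36 above the board's top edge. Keyhole through the plate at y=0: entry 32 wide, z=51 to 83 (a stud's head passes when centred at z=67), above it a slot 14 wide up to z=104.
- slotD (a point): Seat of holderD's keyhole: mid-thickness, z=99.5; a stud's neck lies here when the holder hangs locked, back to the board, top 36 above the board's top edge. Keyhole through the plate at y=0: entry 32 wide, z=51 to 83 (a stud's head passes when centred at z=67), above it a slot 14 wide up to z=104.
- mug: Bystander: white mug, 80 mm across, 95 high, handle at its +y. Origin: centre of its underside.
- pencup: Bystander: black pen cup, 72 mm across, 100 high. Origin: centre of its underside.
- calculator: Bystander: grey desk calculator, 150 x 100 x 20 high. Origin: centre of its underside.
- stapler: Bystander: black stapler, 140 x 36 x 48 high. Origin: centre of its underside.

How it is judged:
By the outcome, as a careful person would: the job done as asked, in the order asked, and still so for the second after the job is handed in, with the robot touching nothing.
Of holderA, holderB, holderC only 2 to 3 are there at a start; the rules pass over those that are not, and their reading is None.
At some moment in a run one of holderA, holderB, holderC, holderD may be knocked a few centimetres aside while the robot is not near it.
It also fails if it takes over 208 s, if anything falls off the work surface, if the arm or the gripper's body presses on something with over 40 N, if the wrist force passes 120 N, or if a joint passes its speed limit or range.

## Working session

There is one attempt and no reset: what is moved stays moved. The work goes in short steps, Python scripts to look and compute and a tool call to move; the robot and the scene stay as the last step left them, time stands still between calls to the robot, and variables do not carry over. Pictures are saved under pics/ and viewed, at most 14 in all, crops included, and the job is handed in when it is done.

Besides the shell and the picture viewer there is one more tool, called after "Emit:" as name(argument=value, ...), one argument or row to a line, values as JSON. play_rows: Moves the arm, as the interface text tells. Its arguments: {"type":"object","properties":{"rows":{"type":"array","items":{"type":"array","items":{"type":"number"}}},"grip_force":{"type":"number"}},"required":["rows"]}

```bash
mkdir -p pics
cat > h.py <<'E'
import numpy as np, cv2
from workcell import robot
def snap(n,f=None):
    p,d=robot.snapshot(n)
    if f: cv2.imwrite(f'pics/{f}.png',p[:,:,::-1])
    return p,d
def cal(n):
    c=robot.calibration(n); return np.array(c['intrinsics']),c['k1'],np.array(c['eye']),np.array(c['orientation'])
def ray(n,uv):
    K,k1,e,R=cal(n); uv=np.atleast_2d(np.float64(uv))
    s=cv2.undistortPoints(uv.reshape(-1,1,2),K,np.array([k1,0,0,0,0.])).reshape(-1,2)
    return e,np.c_[s,np.ones(len(s))],R
def onz(n,uv,z):
    e,s,R=ray(n,uv); w=s@R.T; return e+w*((z-e[2])/w[:,2])[:,None]
def cloud(n,d):
    v,u=np.mgrid[0:400,0:640]; e,s,R=ray(n,np.c_[u.ravel(),v.ravel()])
    P=e+(s*d.reshape(-1,1))@R.T; P[d.ravel()==0]=np.nan; return P.reshape(400,640,3)
def proj(n,P):
    K,k1,e,R=cal(n); P=(np.atleast_2d(P)-e)@R
    s=P[:,:2]/P[:,2:]; s=s*(1+k1*(s**2).sum(1))[:,None]; return s@K[:2,:2].T+K[:2,2]
E
python3 - <<'E'
from h import *
for n in('top','side'):
    p,d=snap(n,n+'0'); np.savez(n+'0',p=p,d=d); print(n,cal(n))
s=robot.state(); print(s)
E
```

```text
top (array([[411.5968865 ,   0.        , 324.68678182],
       [  0.        , 411.5968865 , 198.39604209],
       [  0.        ,   0.        ,   1.        ]]), -0.01446172353478174, array([ 317.17278063,   24.33449874, 1335.13315176]), array([[-0.00665856, -0.98294552,  0.18377638],
       [-0.99996368,  0.00752278,  0.00400576],
       [-0.00531995, -0.18374303, -0.98295992]]))
side (array([[409.88834896,   0.        , 317.36809322],
       [  0.        , 409.88834896, 208.53809084],
       [  0.        ,   0.        ,   1.        ]]), -0.07968522763906623, array([ 135.01309375, -748.38543954,  693.78782731]), array([[ 0.88149053, -0.24037721,  0.40643972],
       [-0.47183471, -0.48230806,  0.73807245],
       [ 0.01861336, -0.84237624, -0.53856829]]))
{'t': 0.1, 'q': array([ 1.00389174e+00,  8.78868074e-02,  1.37212411e+00,  4.70333137e-06,
        1.68358908e+00, -1.03101075e-01]), 'dq': array([-0.00045624, -0.00109733, -0.00424009,  0.00046903, -0.00123175,
       -0.00208522]), 'effort': array([ 2.31612546e-03, -3.41251624e+01, -3.03302586e+01,  7.19910627e-02,
        3.04011733e-02, -1.07898668e-04]), 'tcp_pos': array([245.77674566, 491.46993189, 204.40745179]), 'ee_rot': array([[-8.94357580e-01,  4.47351482e-01, -1.08193126e-03],
       [ 4.47352741e-01,  8.94356006e-01, -1.69081711e-03],
       [ 2.11242177e-04, -1.99620001e-03, -9.99997985e-01]]), 'wrist_force': array([-0.77692935, -0.35832614, -0.66411498]), 'moment': array([ 0.0019059 , -0.01895134, -0.00973839]), 'finger_force': 0.0, 'finger_gap': 93.92589839933719}
```

View pics/top0.png

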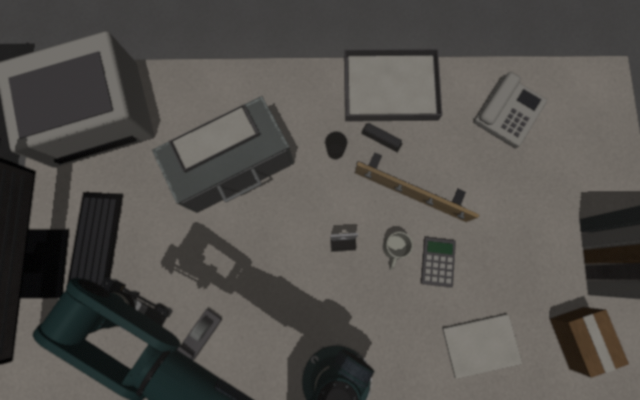

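View pics/side0.png

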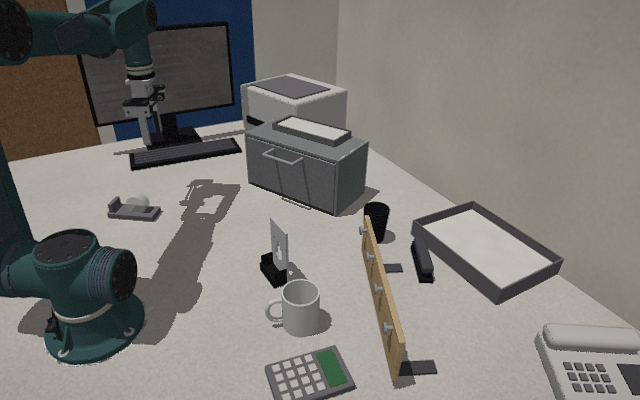

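The top view shows the cabinet at (225,150) with its handle at (247,190). The board runs from (358,165) to (475,217), and holder D is at (343,238) beside the mug (397,243). The side view shows D's plate at (280,245), with its cradle towards the robot and the studs facing the robot too.

Run:
```python
from h import *
t=np.load('top0.npz'); s=np.load('side0.npz')
C={'top':cloud('top',t['d']),'side':cloud('side',s['d'])}
np.set_printoptions(precision=1,suppress=True)
for n in C:
    P=C[n].reshape(-1,3)
    def sel(x0,x1,y0,y1,z0,z1):
        m=(P[:,0]>x0)&(P[:,0]<x1)&(P[:,1]>y0)&(P[:,1]<y1)&(P[:,2]>z0)&(P[:,2]<z1); return P[m]
    print(n,'desk z',np.nanmedian(sel(350,450,-300,-250,-50,50)[:,2]))
    a=sel(350,750,100,500,180,225); print('cab top',len(a),cv2.minAreaRect(np.float32(a[:,:2])), cv2.boxPoints(cv2.minAreaRect(np.float32(a[:,:2]))))
    a=sel(350,650,-400,-20,110,150); print('board',len(a)); r=cv2.minAreaRect(np.float32(a[:,:2])); print(r,cv2.boxPoints(r), np.percentile(a[:,2],[5,50,95]))
    a=sel(250,450,-100,50,95,160); print('D',len(a)); 
    if len(a)>3: r=cv2.minAreaRect(np.float32(a[:,:2])); print(r,cv2.boxPoints(r))
    a=sel(300,600,100,400,150,180); print('handle etc',len(a)); r=cv2.minAreaRect(np.float32(a[:,:2])); print(r,cv2.boxPoints(r))
print(onz('top',[[358,165],[475,217],[332,239],[356,238]],139))
for n,p,b in(('top',t['p'],(140,80,320,230)),('side',s['p'],(230,90,390,230)),('top',t['p'],(320,140,500,270)),('side',s['p'],(240,200,420,390))):
    x0,y0,x1,y1=b; cv2.imwrite(f'pics/c_{n}{x0}.png',cv2.resize(p[y0:y1,x0:x1,::-1],None,fx=2.2,fy=2.2,interpolation=3))
im=[cv2.resize(cv2.imread(f'pics/c_{f}.png'),(400,300)) for f in('top140','side230','top320','side240')]
cv2.imwrite('pics/m1.png',np.clip(1.6*np.float32(np.vstack([np.hstack(im[:2]),np.hstack(im[2:])])),0,255).astype('uint8'))
```

```text
top desk z 1.0317154518768348
cab top 6140 ((682.3906860351562, 333.6934814453125), (182.48171997070312, 360.5615234375), 27.191165924072266) [[518.9 452.4]
 [683.6 131.6]
 [845.9 215. ]
 [681.2 535.7]]
board 920
((502.34564208984375, -218.91152954101562), (358.55035400390625, 227.5109100341797), 77.79169464111328) [[ 353.3 -370.1]
 [ 575.6 -418.2]
 [ 651.4  -67.7]
 [ 429.1  -19.6]] [114.4 136.2 142.2]
D 101
((432.211181640625, -24.504016876220703), (6.410079479217529, 78.47332000732422), 3.4127373695373535) [[426.7  14.5]
 [431.3 -63.9]
 [437.7 -63.5]
 [433.1  14.9]]
handle etc 378
((565.2329711914062, 307.7978820800781), (58.85838317871094, 182.5459442138672), 26.078886032104492) [[498.7 376.8]
 [578.9 212.9]
 [631.8 238.8]
 [551.5 402.7]]
side desk z 0.8579427809571598
cab top 2664 ((676.4208374023438, 331.43109130859375), (177.165283203125, 365.1653137207031), 26.97722625732422) [[514.7 454. ]
 [680.3 128.5]
 [838.2 208.9]
 [672.5 534.3]]
board 1517
((501.8244934082031, -219.1429443359375), (359.293701171875, 227.18820190429688), 78.01260375976562) [[ 353.4 -371.3]
 [ 575.6 -418.5]
 [ 650.3  -67. ]
 [ 428.   -19.8]] [114.1 135.9 140.6]
D 366
((430.6754150390625, -24.373306274414062), (8.026530265808105, 83.26536560058594), 2.3650872707366943) [[424.9  17.1]
 [428.4 -66.1]
 [436.4 -65.8]
 [433.   17.4]]
handle etc 421
((564.7459106445312, 308.12493896484375), (64.37429809570312, 184.7986602783203), 23.783966064453125) [[498.  379.7]
 [572.6 210.6]
 [631.5 236.6]
 [556.9 405.7]]
[[ 642.   -71.4  139. ]
 [ 481.9 -411.1  139. ]
 [ 420.7    8.8  139. ]
 [ 423.1  -60.9  139. ]]
```

View pics/m1.png

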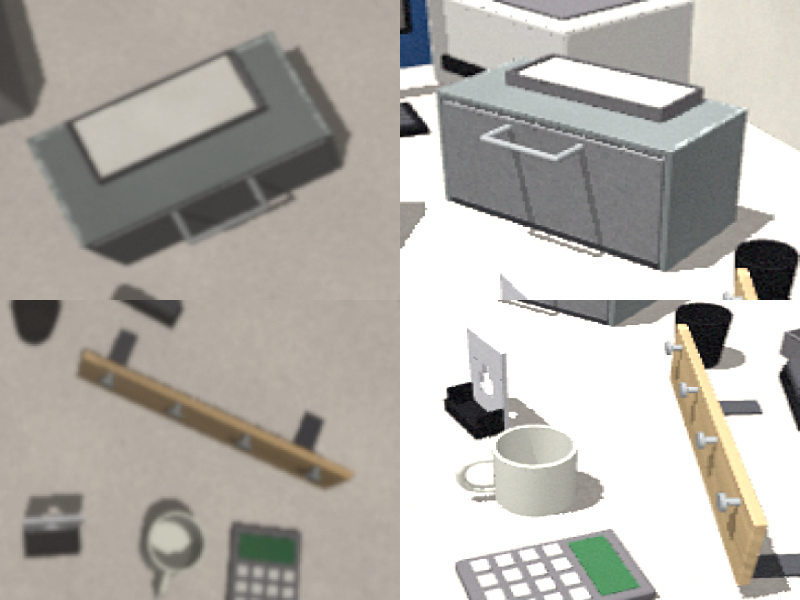

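The crops confirm that the drawer is nearly shut with its handle mid-front, that D's keyhole faces the robot, and that the board's four studs are bare. Next I'll refine the handle and board poses.

Run:
```python
from h import *
np.set_printoptions(precision=1,suppress=True)
for n in('top','side'):
    z=np.load(n+'0.npz'); P=cloud(n,z['d']).reshape(-1,3); P=P[~np.isnan(P[:,0])]
    a=np.radians(27.19); ex=np.array([np.cos(a),np.sin(a)]); ey=np.array([-ex[1],ex[0]])
    o=np.array([601,292.]); L=np.c_[(P[:,:2]-o)@ex,(P[:,:2]-o)@ey,P[:,2]]
    f=L[(abs(L[:,1])<150)&(L[:,2]>40)&(L[:,2]<130)&(abs(L[:,0])<30)]
    print(n,'front face',len(f),np.median(f,0) if len(f) else '', np.polyfit(f[:,1],f[:,0],1) if len(f)>5 else '')
    h=L[(L[:,0]<-40)&(L[:,0]>-90)&(abs(L[:,1])<90)&(L[:,2]>150)&(L[:,2]<180)]
    print('handle',len(h),np.median(h,0),h.min(0),h.max(0))
    b0=np.array([562,-241.]); d=np.array([.426,.905]); nx=np.array([.905,-.426])
    Q=np.c_[(P[:,:2]-b0)@nx,(P[:,:2]-b0)@d,P[:,2]]
    b=Q[(abs(Q[:,0])<30)&(abs(Q[:,1])<215)&(Q[:,2]>130)&(Q[:,2]<150)]
    r=cv2.minAreaRect(np.float32(b[:,:2])); print('board top',len(b),r); 
    print(cv2.boxPoints(r)@np.array([nx,d])+b0)
    c=Q[(Q[:,0]>-30)&(Q[:,0]<-8)&(abs(Q[:,1])<190)&(Q[:,2]>105)&(Q[:,2]<150)]
    for y in(-150,-50,50,150):
        k=c[abs(c[:,1]-y)<30]; 
        if len(k): print(y,len(k),np.median(k,0), np.median(k,0)[:2]@np.array([nx,d])+b0)
```

```text
top front face 752 [-0.6  2.4 87.4] [-0.  -0.5]
handle 155 [-49.5  -2.7 166.5] [-54.5 -60.5 158.9] [-40.6  57.3 172.4]
board top 650 ((-1.278193473815918, -1.5301513671875), (388.8139343261719, 31.93552017211914), 89.97151947021484)
[[ 462.8 -410.9]
 [ 491.7 -424.5]
 [ 657.5  -72.8]
 [ 628.6  -59.1]]
-150 23 [ -14.5 -150.5  130.4] [ 484.8 -371. ]
-50 22 [-14.6 -51.6 131.7] [ 526.8 -281.5]
50 24 [-15.4  48.5 131. ] [ 568.7 -190.6]
150 21 [-16.1 149.2 130. ] [611.  -99.1]
side front face 1883 [ -0.8 -13.4  86.1] [-0.  -0.9]
handle 116 [-52.4  -4.7 166.7] [-56.5 -60.  161. ] [-42.1  58.8 170.8]
board top 1016 ((-3.2612295150756836, -1.585479736328125), (30.054845809936523, 390.3175354003906), 0.18883158266544342)
[[ 627.3  -57.8]
 [ 462.2 -411.6]
 [ 489.4 -424.3]
 [ 654.5  -70.5]]
-150 66 [ -15.9 -154.2  129.4] [ 482.  -373.8]
-50 50 [-15.3 -54.9 128.6] [ 524.8 -284.2]
50 37 [-15.6  45.3 129.5] [ 567.1 -193.3]
150 33 [-16.3 144.5 129. ] [ 608.8 -103.3]
```

Emit:
play_rows(
  rows=[
    [0.5,31,-22.4,1,0,0,-3.62],
    [0.5,31,-22.4,0,0,0,-3.62],
    [0.5,31,-22.4,0,0,0,-3.62],
    [0.5,31,-22.4,0,0,0,-3.62],
    [0.5,31,-22.4,0,0,0,-3.62],
    [0.5,31,-22.4,0,0,0,-3.62],
    [0.5,31,-22.4,0,0,0,-3.62],
    [0.5,31,-22.4,0,0,0,-3.62],
    [0.5,31,-22.4,0,0,0,-3.62],
    [0.5,31,-22.4,0,0,0,-3.62],
    [0.5,0,0,0,0,0,0],
    [0.5,0,0,0,0,0,0],
  ],
  grip_force=30,
)

```text
t: 1.3
tcp_pos: [556.1, 267.3, 205.4]
ee_rot: [[-0.457, 0.89, -0.002], [0.89, 0.457, -0.0], [0.001, -0.002, -1.0]]
wrist_force: [-0.3, 0.8, 0.6]
finger_gap: 47.0
finger_force: 0.0
```

Run:
```python
from h import *
s=robot.state();print(s['tcp_pos'],s['ee_rot'],s['q'],s['finger_gap'])
```

```text
[556.0809667  267.29106136 205.37344952] [[-4.56505463e-01  8.89717818e-01 -2.22844265e-03]
 [ 8.89720223e-01  4.56506166e-01 -2.12041829e-04]
 [ 8.28640416e-04 -2.07948874e-03 -9.99997495e-01]] [ 3.55868569e-01  2.39102006e-01  1.19729047e+00  5.83072444e-04
  1.70736285e+00 -1.18117256e-01] 47.04427830913447
```

Emit:
play_rows(
  rows=[
    [0.5,0,0,-20,0,0,0],
    [0.5,0,0,-20,0,0,0],
    [0.5,0,0,-21,0,0,0],
    [0.5,0,0,0,0,0,0],
    [0,0,0,0,0,0,0],
    [0,0,0,0,0,0,0],
    [0,0,0,0,0,0,0],
    [0,0,0,0,0,0,0],
    [0,0,0,0,0,0,0],
    [0,0,0,0,0,0,0],
  ],
)

```text
t: 2.3
tcp_pos: [556.8, 268.3, 146.4]
ee_rot: [[-0.457, 0.889, 0.002], [0.889, 0.457, 0.001], [0.0, 0.003, -1.0]]
wrist_force: [0.9, 0.9, 1.6]
finger_gap: 8.9
finger_force: 30.0
```

Emit:
play_rows(
  rows=[
    [0,-6.84,-3.52,0,0,0,0],
    [0,-6.84,-3.52,0,0,0,0],
    [0,-6.84,-3.52,0,0,0,0],
    [0,-6.84,-3.52,0,0,0,0],
    [0,-6.84,-3.52,0,0,0,0],
    [0,-6.84,-3.52,0,0,0,0],
    [0,-6.84,-3.52,0,0,0,0],
    [0,-6.84,-3.52,0,0,0,0],
    [0,-6.84,-3.52,0,0,0,0],
    [0,-6.84,-3.52,0,0,0,0],
    [0,-6.84,-3.52,0,0,0,0],
    [0,-6.84,-3.52,0,0,0,0],
    [0,-6.84,-3.52,0,0,0,0],
    [0,-6.84,-3.52,0,0,0,0],
    [0,-6.84,-3.52,0,0,0,0],
    [0,-6.84,-3.52,0,0,0,0],
    [0,0,0,0,0,0,0],
  ],
)

```text
t: 4.0
tcp_pos: [445.2, 210.3, 146.3]
ee_rot: [[-0.457, 0.889, -0.001], [0.889, 0.457, -0.002], [-0.001, -0.002, -1.0]]
wrist_force: [-1.7, -2.2, 7.5]
finger_gap: 9.7
finger_force: 30.0
```

Emit:
play_rows(
  rows=[
    [0,-2.67,-1.37,0,0,0,0],
    [0,-2.67,-1.37,0,0,0,0],
    [0,-2.67,-1.37,0,0,0,0],
    [0,-0.89,-0.46,0,0,0,0],
    [0,0,0,0,0,0,0],
    [0,0,0,0,0,0,0],
  ],
)

```text
t: 4.6
tcp_pos: [440.4, 207.9, 146.3]
ee_rot: [[-0.457, 0.889, 0.008], [0.889, 0.457, 0.003], [-0.001, 0.008, -1.0]]
wrist_force: [9.3, 3.7, 1.0]
finger_gap: 9.0
finger_force: 30.0
```

Emit:
play_rows(
  rows=[
    [0,-1.78,-0.91,0,0,0,0],
    [0,-0.89,-0.46,0,0,0,0],
    [0,0,0,0,0,0,0],
    [0,0,0,0,0,0,0],
  ],
)

```text
t: 5.0
tcp_pos: [440.5, 207.9, 146.4]
ee_rot: [[-0.457, 0.889, 0.014], [0.889, 0.457, 0.006], [-0.001, 0.015, -1.0]]
wrist_force: [16.3, 7.2, -2.7]
finger_gap: 9.3
finger_force: 30.0
```

Emit:
play_rows(
  rows=[
    [0,1.3,0.7,0,0,0,0],
    [0.5,0,0,0,0,0,0],
    [0.5,0,0,0,0,0,0],
    [0.5,0,0,0,0,0,0],
    [0.5,0,0,0,0,0,0],
    [0.5,0,0,20,0,0,0],
    [0.5,0,0,40,0,0,0],
    [0.5,0,0,40,0,0,0],
    [0.5,0,0,40,0,0,0],
    [0.5,-20,-40,20,0,0,0],
    [0.5,-20,-40,0,0,0,0],
    [0.5,-20,-40,0,0,0,0],
    [0.5,-20,-40,0,0,0,0],
    [0.5,-20,-40,0,0,0,0],
    [0.5,0,0,0,0,0,0],
  ],
)

```text
t: 6.5
tcp_pos: [334.1, 2.9, 305.4]
ee_rot: [[-0.45, 0.893, -0.001], [0.893, 0.45, -0.002], [-0.001, -0.001, -1.0]]
wrist_force: [-0.5, 0.5, 0.2]
finger_gap: 46.8
finger_force: 0.0
```

Run:
```python
from h import *
im=[]
for n,b in(('top',(150,80,410,275)),('side',(210,90,420,290))):
    p,d=snap(n); np.savez(n+'1',p=p,d=d); x0,y0,x1,y1=b
    im.append(cv2.resize(p[y0:y1,x0:x1,::-1],(400,300),interpolation=3))
cv2.imwrite('pics/m2.png',np.clip(1.6*np.float32(np.hstack(im)),0,255).astype('uint8'))
print(robot.state()['tcp_pos'])
```

```text
[335.7490188    5.85514275 305.18180775]
```

View pics/m2.png

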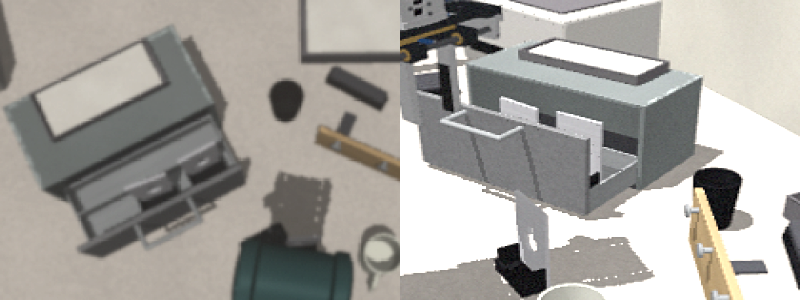

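The drawer is fully open. The top crop shows plates at about (148,188) and (205,160), possibly with another at (110,215). I'll measure them from the depth.

```bash
cat >> h.py <<'E'
A=np.radians(27.19); EX=np.array([np.cos(A),np.sin(A)]); EY=np.array([-EX[1],EX[0]]); O=np.array([600.,292.])
def holders(n,d,frame='drawer',z0=140,z1=185):
    P=cloud(n,d).reshape(-1,3); P=P[~np.isnan(P[:,0])]
    L=np.c_[(P[:,:2]-O)@EX,(P[:,:2]-O)@EY,P[:,2]]
    if frame=='drawer': m=(L[:,0]<-40)&(L[:,0]>-118)&(abs(L[:,1])<166)&(L[:,2]>z0)&(L[:,2]<z1)
    else: m=(P[:,0]>300)&(P[:,0]<520)&(P[:,1]>-120)&(P[:,1]<80)&(P[:,2]>z0)&(P[:,2]<z1)
    Q=P[m]; U=L[m,1] if frame=='drawer' else P[m,1]
    if len(Q)<5: return []
    idx=np.argsort(U); g=np.split(idx,np.where(np.diff(U[idx])>6)[0]+1); out=[]
    for k in g:
        if len(k)<8: continue
        r=cv2.minAreaRect(np.float32(Q[k,:2])); b=cv2.boxPoints(r)
        e=max((b[1]-b[0],b[2]-b[1]),key=np.linalg.norm); e=e*np.sign(e[1])
        out.append((np.array(r[0]).round(1),np.degrees(np.arctan2(-e[0],e[1])).round(1),np.linalg.norm(e).round(1),round(min(r[1]),1),len(k),round(float(Q[k,2].max()))))
    return out
E
python3 - <<'E'
from h import *
for n in('top','side'):
    d=np.load(n+'1.npz')['d']
    print(n,*holders(n,d),'D',*holders(n,d,'D',100,160),sep='\n')
E
```

```text
top
(array([594.5, 167. ]), np.float32(29.0), np.float32(79.4), 8.0, 128, 177)
(array([538.8, 262.7]), np.float32(20.7), np.float32(79.6), 8.9, 131, 177)
D
(array([432.8, -33.2]), np.float32(3.9), np.float32(61.3), 6.7, 77, 155)
side
(array([592.5, 167.6]), np.float32(28.8), np.float32(82.7), 13.8, 286, 176)
(array([537.5, 264.5]), np.float32(22.3), np.float32(83.9), 11.6, 214, 175)
D
(array([430.7, -24.9]), np.float32(3.3), np.float32(82.0), 8.0, 337, 153)
```

Emit:
play_rows(
  rows=[
    [0.5,19,-6.2,0,0,0,-4.78],
    [0.5,19,-6.2,0,0,0,-4.78],
    [0.5,19,-6.2,0,0,0,-4.78],
    [0.5,19,-6.2,0,0,0,-4.78],
    [0.5,19,-6.1,-30,0,0,-4.78],
    [0.5,0,0,-50,0,0,0],
    [0.5,0,0,-50,0,0,0],
    [0.5,0,0,-30,0,0,0],
    [0.5,0,0,-24.5,0,0,0],
    [0.5,0,0,0,0,0,0],
    [0,0,0,0,0,0,0],
    [0,0,0,0,0,0,0],
    [0,0,0,0,0,0,0],
    [0,0,0,0,0,0,0],
    [0,0,0,0,0,0,0],
    [0,0,0,0,0,0,0],
  ],
  grip_force=35,
)

```text
t: 8.2
tcp_pos: [431.8, -24.7, 121.6]
ee_rot: [[-0.058, 0.998, 0.002], [0.998, 0.058, -0.0], [-0.0, 0.002, -1.0]]
wrist_force: [0.6, -0.6, 1.0]
finger_gap: 5.4
finger_force: 35.0
```

Emit:
play_rows(
  rows=[
    [0,0,0,20,0,0,0],
    [0,0,0,40,0,0,0],
    [0,0,0,50,0,0,0],
    [0,0,0,50,0,0,0],
    [0,18.5,-7.6,0,0,0,-3.56],
    [0,18.5,-7.6,0,0,0,-3.56],
    [0,18.5,-7.6,0,0,0,-3.56],
    [0,18.5,-7.6,0,0,0,-3.56],
    [0,18.5,-7.6,0,0,0,-3.56],
    [0,18.5,-7.6,0,0,0,-3.56],
    [0,18.5,-7.6,0,0,0,-3.56],
    [0,18.4,-7.4,0,0,0,-3.58],
    [0,0,0,-40,0,0,0],
    [0,0,0,-40,0,0,0],
    [0,0,0,-22,0,0,0],
    [0,0,0,0,0,0,0],
    [0,0,0,0,0,0,0],
  ],
)

```text
t: 9.9
tcp_pos: [579.1, -85.2, 178.9]
ee_rot: [[0.426, 0.905, -0.001], [0.905, -0.426, 0.0], [-0.0, -0.001, -1.0]]
wrist_force: [-0.1, 0.1, -1.5]
finger_gap: 6.1
finger_force: 35.0
```

Run:
```python
from h import *
im=[]
for n,b in(('top',(310,120,430,210)),('side',(300,150,460,270))):
    p,d=snap(n); np.savez(n+'2',p=p,d=d); x0,y0,x1,y1=b
    im.append(cv2.resize(p[y0:y1,x0:x1,::-1],(400,300),interpolation=3))
cv2.imwrite('pics/m3.png',np.clip(1.6*np.float32(np.hstack(im)),0,255).astype('uint8'))
s=robot.state();print(s['tcp_pos'],s['ee_rot'])
```

```text
[580.35000435 -85.45222232 181.37084821] [[ 4.25418411e-01  9.04988429e-01  3.88842127e-03]
 [ 9.04996459e-01 -4.25417962e-01 -9.83193694e-04]
 [ 7.64425334e-04  3.93727618e-03 -9.99991957e-01]]
```

View pics/m3.png

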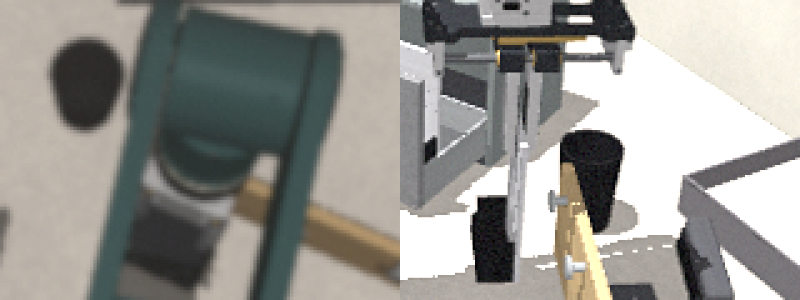

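The side crop shows the plate upright in the gripper at (515,150), with stud 3 at (555,200) just ahead of it. I'll push it over the head and watch the force.

Emit:
play_rows(
  rows=[
    [0,4,-1.88,0,0,0,0],
    [0,4,-1.88,0,0,0,0],
    [0,4,-1.88,0,0,0,0],
    [0,4,-1.88,0,0,0,0],
    [0,4,-1.88,0,0,0,0],
    [0,4,-1.88,0,0,0,0],
    [0,4,-1.88,0,0,0,0],
    [0,4,-1.88,0,0,0,0],
    [0,0,0,0,0,0,0],
  ],
)

```text
t: 10.9
tcp_pos: [611.7, -100.5, 178.7]
ee_rot: [[0.426, 0.905, -0.0], [0.905, -0.426, -0.0], [-0.0, -0.0, -1.0]]
wrist_force: [0.1, -0.2, -1.5]
finger_gap: 5.7
finger_force: 35.0
```

Emit:
play_rows(
  rows=[
    [0,2,-0.94,0,0,0,0],
    [0,2,-0.94,0,0,0,0],
    [0,2,-0.94,0,0,0,0],
    [0,1.8,-0.85,0,0,0,0],
    [0,0,0,0,0,0,0],
    [0,0,0,0,0,0,0],
  ],
)

```text
t: 11.5
tcp_pos: [619.0, -103.9, 179.0]
ee_rot: [[0.425, 0.905, -0.0], [0.905, -0.425, -0.0], [-0.0, -0.0, -1.0]]
wrist_force: [0.8, 0.2, -1.8]
finger_gap: 6.1
finger_force: 35.0
```

Emit:
play_rows(
  rows=[
    [0,0,0,-5,0,0,0],
    [0,0,0,-4,0,0,0],
    [0,0,0,-3,0,0,0],
    [0,0,0,0,0,0,0],
  ],
)

```text
t: 11.9
tcp_pos: [618.5, -103.7, 165.9]
ee_rot: [[0.425, 0.905, -0.002], [0.905, -0.425, 0.0], [-0.0, -0.002, -1.0]]
wrist_force: [0.0, -0.1, -2.2]
finger_gap: 5.6
finger_force: 35.0
```

Emit:
play_rows(
  rows=[
    [0,0,0,-2,0,0,0],
    [0,0,0,-2,0,0,0],
    [0,0,0,-2,0,0,0],
    [0,0,0,0,0,0,0],
  ],
)

```text
t: 12.3
tcp_pos: [618.9, -103.8, 160.6]
ee_rot: [[0.425, 0.905, -0.001], [0.905, -0.425, 0.0], [-0.0, -0.001, -1.0]]
wrist_force: [-0.4, 0.5, -2.1]
finger_gap: 6.1
finger_force: 35.0
```

Emit:
play_rows(
  rows=[
    [0,0,0,-2,0,0,0],
    [0,0,0,-2,0,0,0],
    [0,0,0,-2,0,0,0],
    [0,0,0,-2,0,0,0],
    [0,0,0,0,0,0,0],
  ],
)

```text
t: 12.8
tcp_pos: [618.8, -103.8, 152.5]
ee_rot: [[0.425, 0.905, -0.001], [0.905, -0.425, 0.0], [-0.0, -0.001, -1.0]]
wrist_force: [-0.1, 0.2, -2.6]
finger_gap: 5.7
finger_force: 35.0
```

Emit:
play_rows(
  rows=[
    [0,0,0,-2,0,0,0],
    [0,0,0,-2,0,0,0],
    [0,0,0,-1,0,0,0],
    [0,0,0,0,0,0,0],
  ],
)

```text
t: 13.2
tcp_pos: [618.9, -103.8, 147.7]
ee_rot: [[0.425, 0.905, -0.0], [0.905, -0.425, 0.0], [-0.0, -0.0, -1.0]]
wrist_force: [-0.6, -0.2, -2.6]
finger_gap: 6.0
finger_force: 35.0
```

Emit:
play_rows(
  rows=[
    [0,0,0,-1,0,0,0],
    [0,0,0,-1,0,0,0],
    [0,0,0,0,0,0,0],
  ],
)

```text
t: 13.5
tcp_pos: [619.2, -103.9, 146.9]
ee_rot: [[0.425, 0.905, 0.001], [0.905, -0.425, -0.0], [0.0, 0.001, -1.0]]
wrist_force: [-0.9, -0.1, 1.5]
finger_gap: 5.9
finger_force: 35.0
```

Emit:
play_rows(
  rows=[
    [0,-2.3,1.1,0,0,0,0],
    [0,-2.2,1,0,0,0,0],
    [0,0,0,0,0,0,0],
  ],
)

```text
t: 13.8
tcp_pos: [616.9, -102.8, 146.9]
ee_rot: [[0.426, 0.905, 0.007], [0.905, -0.426, -0.003], [0.001, 0.007, -1.0]]
wrist_force: [4.9, -2.5, 0.3]
finger_gap: 6.0
finger_force: 35.0
```

Run:
```python
from h import *
im=[]
for n,b in(('top',(310,120,430,210)),('side',(300,150,460,270))):
    p,d=snap(n); np.savez(n+'3',p=p,d=d); x0,y0,x1,y1=b
    im.append(cv2.resize(p[y0:y1,x0:x1,::-1],(400,300),interpolation=3))
cv2.imwrite('pics/m4.png',np.clip(1.6*np.float32(np.hstack(im)),0,255).astype('uint8'))
```

```text
(no output)
```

View pics/m4.png

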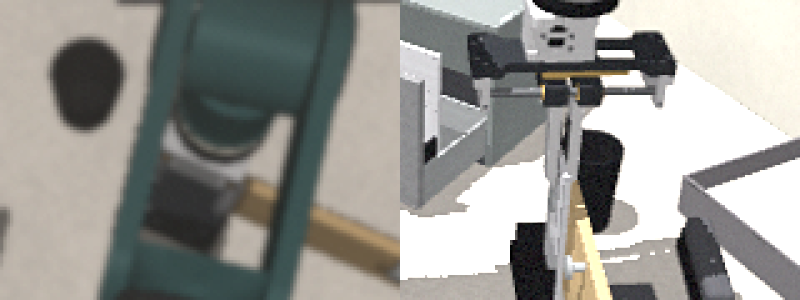

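Locked: tugging met resistance after the slack, and the side crop shows the plate flush behind stud 3 at (560,220). I'll release it and move on.

Emit:
play_rows(
  rows=[
    [0,2,-1,0,0,0,0],
    [0.3,0,0,0,0,0,0],
    [0.3,0,0,0,0,0,0],
    [0.3,0,0,0,0,0,0],
    [0.3,0,0,0,0,0,0],
    [0.3,0,0,10,0,0,0],
    [0.3,0,0,30,0,0,0],
    [0.3,0,0,50,0,0,0],
    [0.3,0,0,50,0,0,0],
    [0.4,-30,10,20,0,0,6],
    [0.4,-40,15,0,0,0,8],
    [0.4,-40,15,0,0,0,8],
    [0.4,-40,15,0,0,0,8],
    [0.4,-40,15,0,0,0,8],
    [0.4,-30,15,0,0,0,8],
    [0.4,0,0,0,0,0,7],
    [0.4,0,0,0,0,0,0],
  ],
)

```text
t: 15.6
tcp_pos: [395.9, -17.4, 307.6]
ee_rot: [[-0.467, 0.884, 0.003], [0.884, 0.467, -0.001], [-0.002, 0.003, -1.0]]
wrist_force: [0.6, 0.3, 0.2]
finger_gap: 37.5
finger_force: 0.0
```

Run:
```python
from h import *
for n in('top','side'):
    p,d=snap(n); np.savez(n+'4',p=p,d=d); print(n,*holders(n,d),sep='\n')
    P=cloud(n,d).reshape(-1,3); P=P[~np.isnan(P[:,0])]
    b0=np.array([560.7,-242.1]); dd=np.array([.4258,.9048]); nx=np.array([.9048,-.4258])
    Q=np.c_[(P[:,:2]-b0)@nx,(P[:,:2]-b0)@dd,P[:,2]]
    k=Q[(abs(Q[:,0]+6)<14)&(abs(Q[:,1]-150)<60)&(Q[:,2]>145)&(Q[:,2]<190)]
    print('hung',len(k),k.min(0),k.max(0),np.median(k,0))
    if n=='side':
        cv2.imwrite('pics/m5.png',np.clip(1.6*np.float32(cv2.resize(p[80:300,200:460,::-1],(780,660*6//7),interpolation=3)),0,255).astype('uint8'))
s=robot.state();print(s['tcp_pos'],s['ee_rot'][:,1])
```

```text
top
(array([594.5, 166.9]), np.float32(27.2), np.float32(79.4), 8.3, 128, 177)
(array([538.9, 262.9]), np.float32(20.7), np.float32(80.0), 8.0, 131, 177)
hung 113 [-14.53712326 109.89239234 145.2686035 ] [ -7.12099183 188.80059692 179.60131082] [-12.09763562 148.97067356 171.70457359]
side
(array([593.4, 167.3]), np.float32(28.4), np.float32(83.1), 11.8, 287, 175)
(array([538. , 261.7]), np.float32(23.2), np.float32(80.5), 11.3, 156, 175)
hung 139 [-15.31839367 107.06186006 145.55864427] [ -7.47691057 186.83578539 177.93303452] [-13.20396049 137.07059912 169.08900183]
[396.67615068 -17.81622453 306.62672835] [0.88556724 0.46451014 0.00099514]
```

View pics/m5.png

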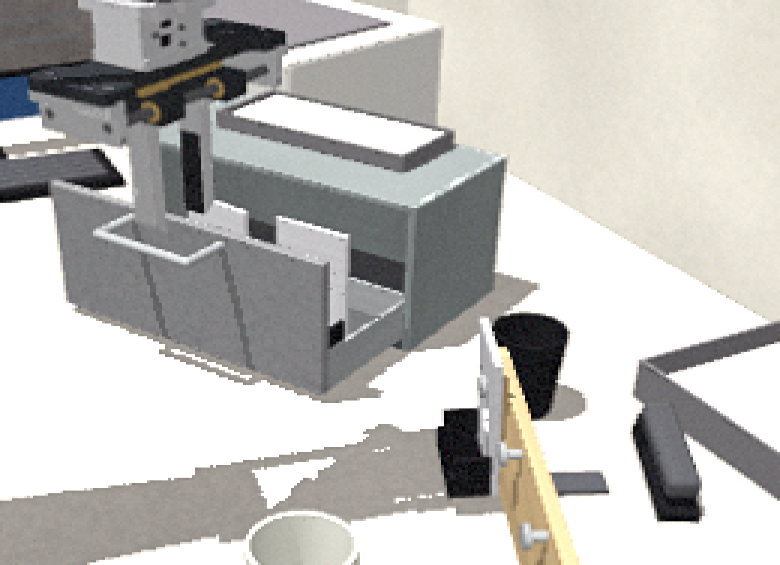

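Stud 3 shows in the hung holder's slot at (483,387), and both drawer holders stand undisturbed at (220,215) and (313,265). Next I'll fetch the nearer drawer holder.

Emit:
play_rows(
  rows=[
    [0.4,28.2,26.4,0,0,0,0.2],
    [0.4,28.2,26.4,0,0,0,0],
    [0.4,28.2,26.4,0,0,0,0],
    [0.4,28.2,26.4,0,0,0,0],
    [0.4,28.2,26.4,0,0,0,0],
    [0.4,28.2,26.4,0,0,0,0],
    [0.4,28.3,26.3,0,0,0,0],
    [0.4,0,0,-40,0,0,0],
    [0.4,0,0,-50,0,0,0],
    [0.4,0,0,-40,0,0,0],
    [0.4,0,0,-20,0,0,0],
    [0.4,0,0,-13,0,0,0],
    [0.4,0,0,0,0,0,0],
    [0,0,0,0,0,0,0],
    [0,0,0,0,0,0,0],
    [0,0,0,0,0,0,0],
    [0,0,0,0,0,0,0],
    [0,0,0,0,0,0,0],
  ],
)

```text
t: 17.5
tcp_pos: [594.5, 167.0, 144.2]
ee_rot: [[-0.47, 0.883, 0.002], [0.883, 0.47, 0.0], [-0.001, 0.002, -1.0]]
wrist_force: [0.0, 0.4, 1.9]
finger_gap: 5.6
finger_force: 35.0
```

Emit:
play_rows(
  rows=[
    [0,0,0,25,0,0,0],
    [0,0,0,50,0,0,0],
    [0,0,0,50,0,0,0],
    [0,0,0,50,0,0,0],
    [0,-6.4,-38.1,0,0,0,-5.9],
    [0,-6.4,-38.1,0,0,0,-5.9],
    [0,-6.4,-38.1,0,0,0,-5.9],
    [0,-6.4,-38.1,0,0,0,-5.9],
    [0,-6.4,-38.1,0,0,0,-5.9],
    [0,-6.4,-38.1,0,0,0,-5.9],
    [0,-6.4,-38.1,0,0,0,-5.9],
    [0,-6.4,-38.1,0,0,0,-5.9],
    [0,-6.1,-37.8,0,0,0,-6],
    [0,0,0,0,0,0,0],
  ],
)

```text
t: 18.9
tcp_pos: [535.5, -180.1, 316.8]
ee_rot: [[0.433, 0.902, -0.002], [0.902, -0.433, -0.001], [-0.002, -0.001, -1.0]]
wrist_force: [0.1, 0.3, -2.6]
finger_gap: 5.4
finger_force: 35.0
```

Emit:
play_rows(
  rows=[
    [0,0,0,-40,0,0,0],
    [0,0,0,-50,0,0,0],
    [0,0,0,-30,0,0,0],
    [0,0,0,-19,0,0,0],
    [0,0,0,0,0,0,0],
    [0,0,0,0,0,0,0],
  ],
)

```text
t: 19.5
tcp_pos: [536.9, -175.2, 179.2]
ee_rot: [[0.425, 0.905, -0.0], [0.905, -0.425, 0.0], [0.0, -0.0, -1.0]]
wrist_force: [-0.1, -0.1, -1.2]
finger_gap: 5.8
finger_force: 35.0
```

Same approach as before.

Emit:
play_rows(
  rows=[
    [0,4,-1.88,0,0,0,0],
    [0,4,-1.88,0,0,0,0],
    [0,4,-1.88,0,0,0,0],
    [0,4,-1.88,0,0,0,0],
    [0,4,-1.88,0,0,0,0],
    [0,4,-1.88,0,0,0,0],
    [0,4,-1.88,0,0,0,0],
    [0,4,-1.88,0,0,0,0],
    [0,0,0,0,0,0,0],
  ],
)

```text
t: 20.4
tcp_pos: [569.2, -191.0, 178.8]
ee_rot: [[0.425, 0.905, -0.0], [0.905, -0.425, -0.0], [-0.0, -0.0, -1.0]]
wrist_force: [0.2, 0.4, -2.3]
finger_gap: 5.6
finger_force: 35.0
```

Emit:
play_rows(
  rows=[
    [0,2,-0.94,0,0,0,0],
    [0,2,-0.94,0,0,0,0],
    [0,2,-0.94,0,0,0,0],
    [0,1.8,-0.85,0,0,0,0],
    [0,0,0,0,0,0,0],
    [0,0,0,0,0,0,0],
  ],
)

```text
t: 21.0
tcp_pos: [576.6, -194.4, 179.0]
ee_rot: [[0.425, 0.905, -0.0], [0.905, -0.425, 0.0], [0.0, -0.0, -1.0]]
wrist_force: [-0.4, 0.9, -2.0]
finger_gap: 6.1
finger_force: 35.0
```

Emit:
play_rows(
  rows=[
    [0,0,0,-5,0,0,0],
    [0,0,0,-4,0,0,0],
    [0,0,0,-3,0,0,0],
    [0,0,0,0,0,0,0],
  ],
)

```text
t: 21.4
tcp_pos: [576.0, -194.1, 165.9]
ee_rot: [[0.425, 0.905, -0.002], [0.905, -0.425, 0.001], [-0.0, -0.002, -1.0]]
wrist_force: [0.8, -0.6, -2.9]
finger_gap: 5.8
finger_force: 35.0
```

Emit:
play_rows(
  rows=[
    [0,0,0,-2,0,0,0],
    [0,0,0,-2,0,0,0],
    [0,0,0,-2,0,0,0],
    [0,0,0,0,0,0,0],
  ],
)

```text
t: 21.8
tcp_pos: [576.4, -194.3, 160.6]
ee_rot: [[0.425, 0.905, -0.001], [0.905, -0.425, 0.0], [-0.0, -0.001, -1.0]]
wrist_force: [0.6, -0.6, -2.4]
finger_gap: 6.0
finger_force: 35.0
```

Emit:
play_rows(
  rows=[
    [0,0,0,-2,0,0,0],
    [0,0,0,-2,0,0,0],
    [0,0,0,-2,0,0,0],
    [0,0,0,-2,0,0,0],
    [0,0,0,-2,0,0,0],
    [0,0,0,-2,0,0,0],
    [0,0,0,0,0,0,0],
  ],
)

```text
t: 22.5
tcp_pos: [576.3, -194.3, 148.5]
ee_rot: [[0.425, 0.905, -0.001], [0.905, -0.425, 0.0], [-0.0, -0.001, -1.0]]
wrist_force: [-0.9, 0.4, -1.9]
finger_gap: 5.6
finger_force: 35.0
```

Emit:
play_rows(
  rows=[
    [0,0,0,-1,0,0,0],
    [0,0,0,-1,0,0,0],
    [0,0,0,-1,0,0,0],
    [0,0,0,0,0,0,0],
  ],
)

```text
t: 22.9
tcp_pos: [576.7, -194.4, 147.4]
ee_rot: [[0.425, 0.905, 0.001], [0.905, -0.425, -0.001], [-0.0, 0.001, -1.0]]
wrist_force: [-1.8, 1.1, 4.3]
finger_gap: 5.8
finger_force: 35.0
```

Emit:
play_rows(
  rows=[
    [0,-2.3,1.1,0,0,0,0],
    [0,-2.2,1,0,0,0,0],
    [0,0,0,0,0,0,0],
  ],
)

```text
t: 23.2
tcp_pos: [574.7, -193.5, 147.5]
ee_rot: [[0.425, 0.905, 0.008], [0.905, -0.425, -0.004], [0.0, 0.009, -1.0]]
wrist_force: [5.8, -3.1, 2.4]
finger_gap: 5.8
finger_force: 35.0
```

Emit:
play_rows(
  rows=[
    [0,2,-1,0,0,0,0],
    [0.3,0,0,0,0,0,0],
    [0.3,0,0,0,0,0,0],
    [0.3,0,0,0,0,0,0],
    [0.3,0,0,0,0,0,0],
    [0.3,0,0,10,0,0,0],
    [0.3,0,0,30,0,0,0],
    [0.3,0,0,50,0,0,0],
    [0.3,0,0,50,0,0,0],
    [0.4,-30,20,20,0,0,8],
    [0.4,-30,30,0,0,0,8],
    [0.4,-30,30,0,0,0,8],
    [0.4,-30,30,0,0,0,8],
    [0.4,-30,30,0,0,0,8],
    [0.4,-30,30,0,0,0,7],
    [0.4,0,0,0,0,0,0],
    [0.4,0,0,0,0,0,0],
  ],
)

```text
t: 24.9
tcp_pos: [393.9, -23.0, 307.3]
ee_rot: [[-0.372, 0.928, 0.003], [0.928, 0.372, -0.001], [-0.002, 0.003, -1.0]]
wrist_force: [0.2, -0.4, 0.1]
finger_gap: 37.9
finger_force: 0.0
```

Run:
```python
from h import *
im=[]
for n,b in(('top',(150,80,500,275)),('side',(210,90,420,290))):
    p,d=snap(n); np.savez(n+'5',p=p,d=d); print(n,*holders(n,d),sep='\n'); x0,y0,x1,y1=b
    im.append(cv2.resize(p[y0:y1,x0:x1,::-1],(400,300),interpolation=3))
cv2.imwrite('pics/m6.png',np.clip(1.6*np.float32(np.hstack(im)),0,255).astype('uint8'))
s=robot.state();print(s['tcp_pos'],s['ee_rot'][:,1])
```

```text
top
(array([539. , 262.9]), np.float32(20.3), np.float32(79.8), 7.7, 126, 176)
side
(array([537.1, 263.2]), np.float32(19.2), np.float32(83.4), 9.9, 139, 176)
[394.56813892 -23.75885943 306.26119742] [9.28772607e-01 3.70649806e-01 4.08211037e-04]
```

View pics/m6.png

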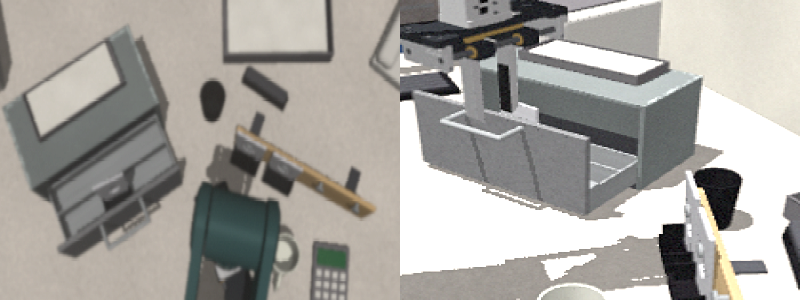

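Two holders now hang side by side at (250,155) and (283,175) in the top crop. The last drawer holder stands at (110,185).

Emit:
play_rows(
  rows=[
    [0.4,18,35.8,0,0,0,-1.3],
    [0.4,18,35.8,0,0,0,0],
    [0.4,18,35.8,0,0,0,0],
    [0.4,18,35.8,0,0,0,0],
    [0.4,18,35.8,0,0,0,0],
    [0.4,18,35.8,0,0,0,0],
    [0.4,18,35.8,0,0,0,0],
    [0.4,18.5,35.6,0,0,0,0],
    [0.4,0,0,-40,0,0,0],
    [0.4,0,0,-50,0,0,0],
    [0.4,0,0,-40,0,0,0],
    [0.4,0,0,-20,0,0,0],
    [0.4,0,0,-13,0,0,0],
    [0.4,0,0,0,0,0,0],
    [0,0,0,0,0,0,0],
    [0,0,0,0,0,0,0],
    [0,0,0,0,0,0,0],
    [0,0,0,0,0,0,0],
    [0,0,0,0,0,0,0],
    [0,0,0,0,0,0,0],
  ],
)

```text
t: 27.0
tcp_pos: [538.8, 263.1, 144.2]
ee_rot: [[-0.351, 0.936, 0.002], [0.936, 0.351, 0.0], [-0.0, 0.002, -1.0]]
wrist_force: [-0.2, -0.2, 2.8]
finger_gap: 5.7
finger_force: 35.0
```

Emit:
play_rows(
  rows=[
    [0,0,0,25,0,0,0],
    [0,0,0,50,0,0,0],
    [0,0,0,50,0,0,0],
    [0,0,0,50,0,0,0],
    [0,-3.7,-44.1,0,0,0,-3.8],
    [0,-3.7,-44.1,0,0,0,-3.8],
    [0,-3.7,-44.1,0,0,0,-3.8],
    [0,-3.7,-44.1,0,0,0,-3.8],
    [0,-3.7,-44.1,0,0,0,-3.8],
    [0,-3.7,-44.1,0,0,0,-3.8],
    [0,-3.7,-44.1,0,0,0,-3.8],
    [0,-3.7,-44.1,0,0,0,-3.8],
    [0,-3.7,-44.1,0,0,0,-3.8],
    [0,-3.7,-44.1,0,0,0,-3.8],
    [0,-3.7,-44.1,0,0,0,-3.8],
    [0,-3.6,-43.9,0,0,0,-3.9],
    [0,0,0,0,0,0,0],
  ],
)

```text
t: 28.7
tcp_pos: [492.8, -271.2, 315.3]
ee_rot: [[0.433, 0.901, -0.004], [0.902, -0.433, -0.0], [-0.002, -0.003, -1.0]]
wrist_force: [0.3, 0.9, -3.0]
finger_gap: 5.7
finger_force: 35.0
```

Emit:
play_rows(
  rows=[
    [0,0,0,-40,0,0,0],
    [0,0,0,-50,0,0,0],
    [0,0,0,-30,0,0,0],
    [0,0,0,-19,0,0,0],
    [0,0,0,0,0,0,0],
    [0,0,0,0,0,0,0],
  ],
)

```text
t: 29.3
tcp_pos: [494.3, -265.4, 178.9]
ee_rot: [[0.425, 0.905, -0.0], [0.905, -0.425, 0.001], [0.0, -0.001, -1.0]]
wrist_force: [-0.5, -0.3, -2.4]
finger_gap: 5.5
finger_force: 35.0
```

Emit:
play_rows(
  rows=[
    [0,4,-1.88,0,0,0,0],
    [0,4,-1.88,0,0,0,0],
    [0,4,-1.88,0,0,0,0],
    [0,4,-1.88,0,0,0,0],
    [0,4,-1.88,0,0,0,0],
    [0,4,-1.88,0,0,0,0],
    [0,4,-1.88,0,0,0,0],
    [0,0,0,0,0,0,0],
  ],
)

```text
t: 30.1
tcp_pos: [522.7, -279.5, 178.7]
ee_rot: [[0.425, 0.905, -0.0], [0.905, -0.425, 0.0], [0.0, -0.0, -1.0]]
wrist_force: [-0.3, -0.5, -2.4]
finger_gap: 5.8
finger_force: 35.0
```

Emit:
play_rows(
  rows=[
    [0,4,-1.88,0,0,0,0],
    [0,2,-0.94,0,0,0,0],
    [0,2,-0.94,0,0,0,0],
    [0,2,-0.94,0,0,0,0],
    [0,1.8,-0.85,0,0,0,0],
    [0,0,0,0,0,0,0],
    [0,0,0,0,0,0,0],
  ],
)

```text
t: 30.8
tcp_pos: [534.0, -284.8, 179.0]
ee_rot: [[0.425, 0.905, -0.0], [0.905, -0.425, 0.0], [0.0, -0.0, -1.0]]
wrist_force: [-0.4, 0.2, -2.0]
finger_gap: 5.9
finger_force: 35.0
```

Emit:
play_rows(
  rows=[
    [0,0,0,-5,0,0,0],
    [0,0,0,-4,0,0,0],
    [0,0,0,-3,0,0,0],
    [0,0,0,0,0,0,0],
  ],
)

```text
t: 31.2
tcp_pos: [533.6, -284.5, 165.9]
ee_rot: [[0.425, 0.905, -0.002], [0.905, -0.425, 0.001], [0.0, -0.002, -1.0]]
wrist_force: [0.1, -0.1, -1.7]
finger_gap: 5.6
finger_force: 35.0
```

Emit:
play_rows(
  rows=[
    [0,0,0,-2,0,0,0],
    [0,0,0,-2,0,0,0],
    [0,0,0,-2,0,0,0],
    [0,0,0,0,0,0,0],
  ],
)

```text
t: 31.6
tcp_pos: [533.9, -284.7, 160.6]
ee_rot: [[0.425, 0.905, -0.0], [0.905, -0.425, 0.0], [0.0, -0.001, -1.0]]
wrist_force: [0.2, -0.0, -2.7]
finger_gap: 5.6
finger_force: 35.0
```

Emit:
play_rows(
  rows=[
    [0,0,0,-2,0,0,0],
    [0,0,0,-2,0,0,0],
    [0,0,0,-2,0,0,0],
    [0,0,0,-2,0,0,0],
    [0,0,0,-2,0,0,0],
    [0,0,0,-2,0,0,0],
    [0,0,0,0,0,0,0],
  ],
)

```text
t: 32.3
tcp_pos: [533.9, -284.7, 148.5]
ee_rot: [[0.425, 0.905, -0.001], [0.905, -0.425, 0.0], [0.0, -0.001, -1.0]]
wrist_force: [0.8, -0.7, -2.7]
finger_gap: 5.7
finger_force: 35.0
```

Emit:
play_rows(
  rows=[
    [0,0,0,-1,0,0,0],
    [0,0,0,-1,0,0,0],
    [0,0,0,-1,0,0,0],
    [0,0,0,0,0,0,0],
  ],
)

```text
t: 32.7
tcp_pos: [534.2, -284.9, 147.5]
ee_rot: [[0.425, 0.905, 0.001], [0.905, -0.425, -0.001], [-0.0, 0.001, -1.0]]
wrist_force: [-2.1, 0.8, 3.1]
finger_gap: 5.5
finger_force: 35.0
```

Emit:
play_rows(
  rows=[
    [0,-2.3,1.1,0,0,0,0],
    [0,-2.2,1,0,0,0,0],
    [0,0,0,0,0,0,0],
  ],
)

```text
t: 33.0
tcp_pos: [532.5, -284.2, 147.5]
ee_rot: [[0.425, 0.905, 0.009], [0.905, -0.425, -0.004], [-0.0, 0.01, -1.0]]
wrist_force: [6.1, -2.7, 1.4]
finger_gap: 5.6
finger_force: 35.0
```

Emit:
play_rows(
  rows=[
    [0,2,-1,0,0,0,0],
    [0.3,0,0,0,0,0,0],
    [0.3,0,0,0,0,0,0],
    [0.3,0,0,0,0,0,0],
    [0.3,0,0,0,0,0,0],
    [0.3,0,0,10,0,0,0],
    [0.3,0,0,30,0,0,0],
    [0.3,0,0,50,0,0,0],
    [0.3,0,0,50,0,0,0],
    [0.3,-20,40,20,0,0,7],
    [0.3,-20,40,0,0,0,7],
    [0.3,-20,40,0,0,0,7],
    [0.3,-20,40,0,0,0,7],
    [0.3,-20,40,0,0,0,7],
    [0.3,-20,40,0,0,0,7],
    [0.3,-30,40,0,0,0,7],
    [0.3,0,0,0,0,0,3.4],
    [0.3,0,0,0,0,0,0],
  ],
)

```text
t: 34.8
tcp_pos: [381.0, -2.8, 307.4]
ee_rot: [[-0.459, 0.888, 0.003], [0.888, 0.459, -0.001], [-0.002, 0.003, -1.0]]
wrist_force: [-0.2, 0.8, 0.1]
finger_gap: 28.4
finger_force: 0.0
```

Run:
```python
from h import *
im=[]
for n,b in(('top',(150,80,500,275)),('side',(250,150,460,350))):
    p,d=snap(n); np.savez(n+'6',p=p,d=d); print(n,*holders(n,d),sep='\n'); x0,y0,x1,y1=b
    im.append(cv2.resize(p[y0:y1,x0:x1,::-1],(400,300),interpolation=3))
    P=cloud(n,d).reshape(-1,3); P=P[~np.isnan(P[:,0])]
    L=np.c_[(P[:,:2]-O)@EX,(P[:,:2]-O)@EY,P[:,2]]
    h=L[(L[:,0]<-165)&(L[:,0]>-200)&(abs(L[:,1])<65)&(L[:,2]>152)&(L[:,2]<176)]; print('handle',len(h),np.median(h,0))
cv2.imwrite('pics/m7.png',np.clip(1.6*np.float32(np.hstack(im)),0,255).astype('uint8'))
s=robot.state();print(s['tcp_pos'],s['ee_rot'][:,1])
```

```text
top
handle 172 [-179.77450294   -2.42122577  166.32574946]
side
handle 155 [-183.30919109   -6.21138039  166.53660771]
[381.65609162  -3.83848337 306.55739004] [8.89879133e-01 4.56195628e-01 8.23681252e-04]
```

View pics/m7.png

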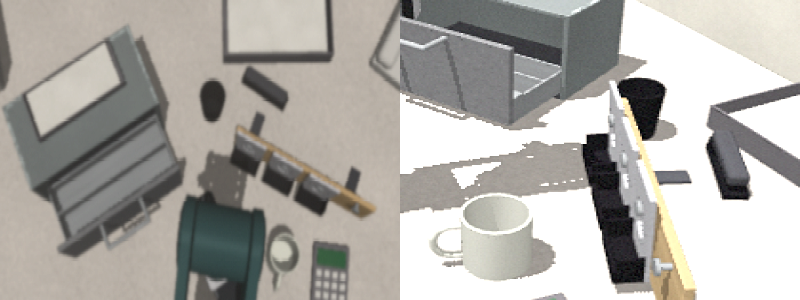

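All three holders hang at (250,155), (283,172) and (315,190), the drawer is empty, and the mug, calculator, stapler and pen cup are undisturbed. Time to shut the drawer.

Emit:
play_rows(
  rows=[
    [0.5,10,35,0,0,0,0],
    [0.5,10,35,0,0,0,0],
    [0.5,10,35,0,0,0,0],
    [0.5,10,35,0,0,0,0],
    [0.5,10,35,0,0,0,0],
    [0.5,9,36.6,0,0,0,0],
    [0.5,0,0,-40,0,0,0],
    [0.5,0,0,-50,0,0,0],
    [0.5,0,0,-40,0,0,0],
    [0.5,0,0,-30.5,0,0,0],
    [0.5,0,0,0,0,0,0],
    [0,0,0,0,0,0,0],
    [0,0,0,0,0,0,0],
    [0,0,0,0,0,0,0],
    [0,0,0,0,0,0,0],
    [0,0,0,0,0,0,0],
    [0,0,0,0,0,0,0],
  ],
  grip_force=30,
)

```text
t: 36.6
tcp_pos: [440.9, 208.0, 146.6]
ee_rot: [[-0.458, 0.889, 0.002], [0.889, 0.458, 0.0], [-0.0, 0.002, -1.0]]
wrist_force: [-0.9, -0.8, 3.5]
finger_gap: 9.2
finger_force: 30.0
```

Emit:
play_rows(
  rows=[
    [0,7.12,3.66,0,0,0,0],
    [0,7.12,3.66,0,0,0,0],
    [0,7.12,3.66,0,0,0,0],
    [0,7.12,3.66,0,0,0,0],
    [0,7.12,3.66,0,0,0,0],
    [0,7.12,3.66,0,0,0,0],
    [0,7.12,3.66,0,0,0,0],
    [0,7.12,3.66,0,0,0,0],
    [0,7.12,3.66,0,0,0,0],
    [0,7.12,3.66,0,0,0,0],
    [0,7.12,3.66,0,0,0,0],
    [0,7.12,3.66,0,0,0,0],
    [0,7.12,3.66,0,0,0,0],
    [0,7.12,3.66,0,0,0,0],
    [0,7.12,3.66,0,0,0,0],
    [0,7.12,3.66,0,0,0,0],
    [0,0,0,0,0,0,0],
    [0,0,0,0,0,0,0],
  ],
)

```text
t: 38.4
tcp_pos: [556.4, 267.9, 146.6]
ee_rot: [[-0.458, 0.889, 0.004], [0.889, 0.458, 0.003], [0.0, 0.005, -1.0]]
wrist_force: [2.6, 2.5, 6.2]
finger_gap: 9.2
finger_force: 30.0
```

Emit:
play_rows(
  rows=[
    [0,1.78,0.91,0,0,0,0],
    [0,1.78,0.91,0,0,0,0],
    [0,1.78,0.91,0,0,0,0],
    [0,0,0,0,0,0,0],
  ],
)

```text
t: 38.8
tcp_pos: [559.9, 269.7, 146.6]
ee_rot: [[-0.458, 0.889, 0.001], [0.889, 0.458, 0.001], [0.001, 0.001, -1.0]]
wrist_force: [-1.8, 0.0, 6.0]
finger_gap: 8.9
finger_force: 30.0
```

Emit:
play_rows(
  rows=[
    [0,1.78,0.91,0,0,0,0],
    [0,0.89,0.46,0,0,0,0],
    [0,0,0,0,0,0,0],
  ],
)

```text
t: 39.1
tcp_pos: [560.3, 269.9, 146.6]
ee_rot: [[-0.458, 0.889, -0.005], [0.889, 0.458, -0.002], [0.001, -0.005, -1.0]]
wrist_force: [-6.9, -2.5, 10.2]
finger_gap: 9.0
finger_force: 30.0
```

Emit:
play_rows(
  rows=[
    [0,0.89,0.46,0,0,0,0],
    [0,0.89,0.46,0,0,0,0],
    [0,0,0,0,0,0,0],
  ],
)

```text
t: 39.4
tcp_pos: [560.2, 269.9, 146.6]
ee_rot: [[-0.458, 0.889, -0.009], [0.889, 0.458, -0.004], [0.0, -0.01, -1.0]]
wrist_force: [-11.7, -5.1, 11.5]
finger_gap: 9.1
finger_force: 30.0
```

Emit:
play_rows(
  rows=[
    [0,-1.8,-0.9,0,0,0,0],
    [0.5,0,0,0,0,0,0],
    [0.5,0,0,0,0,0,0],
    [0.5,0,0,0,0,0,0],
    [0.5,0,0,0,0,0,0],
    [0.5,0,0,10,0,0,0],
    [0.5,0,0,30,0,0,0],
    [0.5,0,0,50,0,0,0],
    [0.5,0,0,50,0,0,0],
    [0.5,-40,-30,20,0,0,0],
    [0.5,-40,-30,0,0,0,0],
    [0.5,-40,-30,0,0,0,0],
    [0.5,-40,-30,0,0,0,0],
    [0.5,-40,-30,0,0,0,0],
    [0.5,0,0,0,0,0,0],
    [0.5,0,0,0,0,0,0],
  ],
)

```text
t: 41.0
tcp_pos: [365.3, 122.6, 305.5]
ee_rot: [[-0.457, 0.89, 0.004], [0.89, 0.457, 0.001], [-0.001, 0.004, -1.0]]
wrist_force: [0.1, -0.1, -0.7]
finger_gap: 46.7
finger_force: 0.0
```

Run:
```python
from h import *
im=[]
for n,b in(('top',(150,80,500,275)),('side',(210,90,460,350))):
    p,d=snap(n); x0,y0,x1,y1=b
    im.append(cv2.resize(p[y0:y1,x0:x1,::-1],(400,300),interpolation=3))
    P=cloud(n,d).reshape(-1,3); P=P[~np.isnan(P[:,0])]
    L=np.c_[(P[:,:2]-O)@EX,(P[:,:2]-O)@EY,P[:,2]]
    h=L[(L[:,0]<-38)&(L[:,0]>-80)&(abs(L[:,1])<65)&(L[:,2]>152)&(L[:,2]<176)]; print('handle',len(h),np.median(h,0))
cv2.imwrite('pics/m8.png',np.clip(1.6*np.float32(np.hstack(im)),0,255).astype('uint8'))
```

```text
handle 152 [-46.08357136  -1.53626977 166.60009094]
handle 123 [-48.64629111  -3.60770714 166.43017286]
```

View pics/m8.png

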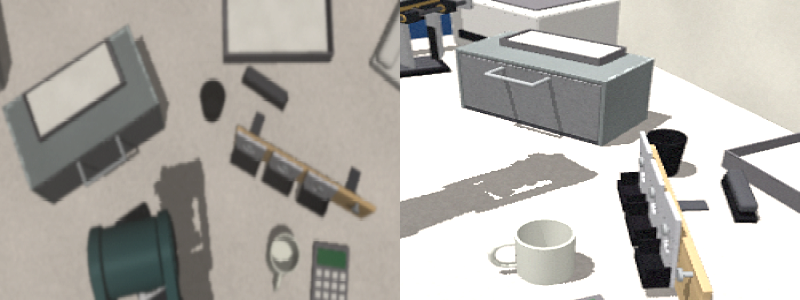

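The drawer is shut, with its handle back at (110,165) in the top crop. The three holders still hang on their studs and the other things are in place.

```bash
python3 -c "from workcell import robot; print(robot.close_job())"
```

```text
the job is handed in; nothing more can be done
None
```

All three holders present (two from the drawer, one from the desk) hang locked on studs 1, 2 and 3, the empty drawer is pushed fully shut, the other things on the desk were left where they were, and the job is handed in.

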